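# Slide the bench block under the spring clip of its holder

## Task

Clamp the steel bench block in its holder without ever picking it up: press the holder's long thumb bar down with one fingertip so that the spring clip stands open, and while holding it down push the block along the worktop with the other finger, under the clip, until it is fully home against the end stop. Then let the bar up so that the clip closes on top of the block, and move the hand clear. Leave the other things on the bench where they are.

Things in the scene. Friction and masses are not known exactly. Their poses are not given: they have to be found in the camera images.
- holder: U-shaped aluminium holder, screwed to the worktop; place and yaw vary. No floor: the block slides on the worktop. Origin: on the worktop, exactly where the middle of the block's footprint comes when fully home. +x = push direction, +y = side of the thumb bar. Two smooth guide rails, 12 mm high, inner faces y = +-32, outer +-40 mm, x = -100 to 34 mm, open at the rear. End stop face: x = 30.5 mm.
- clip (a joint): spring clip, hinged along holder x at y = 36, z = 26 mm (hinge at most 32 mm high). 0 = shut, nose 9.5 mm above the worktop (block cannot pass); about 0.25 = nose resting on the 18 mm block; above 0.30 the block passes; 0.45 = bar fully down at its limit, nose about 25 mm up. Smooth metal. A spring shuts it: 3 N on the bar starts it, 9 N holds it fully down.
- clip_bar (a point): middle of the upper face of the clip's thumb bar: flat steel, 22 mm wide, beside the lane, from holder x = -145 to 28 mm; this point is at x = -58 mm. Clip shut: y = 64.5, z = 21 mm, face sloping up outwards (inner edge 16, outer 26 mm high). Fully down: y = 59, z = 9 mm (half the block's height), face level. A fingertip may slide along it.
- clip_nose (a point): underside of the clip's nose, which bars the lane when the clip is shut; the nose reaches from holder x = 8 to 28 mm over the lane's middle (y = -3 to 6 mm). Behind it the lane is open above, so there is room between the rails for the other finger behind the block.
- block (a point): centre (half-way up) of the bench block: plain grey steel bench block, 60 x 60 x 18 mm, about 0.4 kg, lying flat on the worktop between the holder's rails, its centre 45 to 80 mm short of home. Axes along its edges; its x axis starts within a few degrees of the holder's +x. To be pushed on its rear face (holder -x side).
- bench_block: the same steel bench block; this origin is at the centre of its underside, but its axes are skewed 9 degrees to its edges: use the point block for its direction
- spool_0: bystander: spool of gold wire, 43 mm wide, 22 mm high; origin at its underside
- pendant_4: bystander: blue flower pendant 31 x 35 x 5 mm lying flat
- jar_2: bystander: bead jar with a mustard lid, 44 mm wide, 42 mm high, beyond the end stop
- resin_bottle: bystander: small black dropper bottle 25 mm wide, 86 mm high, beyond the end stop
- pendant_5: bystander: blue flower pendant 31 x 32 x 5 mm lying flat beside the thumb bar
- pendant_6: bystander: pink flower pendant 33 x 31 x 5 mm lying flat beside the thumb bar
- pliers_a: bystander: black-handled pliers 108 x 106 x 11 mm lying near the front edge

How it is judged:
By the outcome, as a careful person would: the job done as asked, in the order asked, and still so for the second after the job is handed in, with the robot touching nothing.
It also fails if it takes over 35 s, if anything falls off the work surface, if the arm or the gripper's body presses on something with over 40 N, if the wrist force passes 120 N, or if a joint passes its speed limit or range.

## Robot

A 6-joint arm with a two-finger parallel gripper is mounted at the origin on a cart in front of the work surface, level with it; the furniture and walls round the work are solid. World frame = base frame: x ahead of the robot, y to its left, z up, the work surface at z = 0. Lengths are in m, angles in rad, forces in N, time in s.
With the tool pointing down it reaches from about 0.225 to 0.875 m from the base axis. Payload 3.4 kg.
Tool frame: the origin (TCP) lies at the very end of the fingers, on their centre line; the grasp point (between the pads) lies 19 mm behind it (manip.pinch_z is the distance from the TCP to the grasp point, in m); z points along the fingers, y is the line along which they close (so a half turn about z gives the same grasp; the last joint's range is limited). The gripper opens to 85 mm and grips with 20 to 120 N. Pads are 22 mm wide; open, the fingers measure 114 mm over their backs; the gripper's body (76 mm by 85 mm) begins 54 mm behind the grasp point. The pads swing forward as they close: fully open they stand 13 mm farther back than shut.
Start: joints at [-1.379, 0.276, 1.505, -0, 1.361, -0.121], TCP at [0.177, -0.547, 0.231] pointing down, gripper open.
Joint ranges: [-2.89, 2.89], [-0.75, 2.08], [0.22, 2.7], [-1.18, 4.32], [0.11, 2.71], [-2.7, 2.7]. Speed limits (rad/s): [2.57, 2.57, 3.14, 3.14, 3.14, 3.14].

## Interface

Orientations are given as a unit quaternion [w, x, y, z].
In Python, from rig import manip gives the robot as it stands. The module is installed in compiled form; this text tells all that it offers.
- The arm moves only by the shell command python3 -m jog 'ROWS' [FORCE]. ROWS is JSON, a list of rows, each an object of numbers: "dx", "dy", "dz": the shift along the tool's x, y, z each as a share of 25 cm, from -1 to 1; "ax", "ay", "az": the turn, a rotation vector about the tool's x, y, z each as a share of 90 degrees, from -1 to 1; "grip": the opening, from -1 (shut) to 1 (fully open), so that 0 is half open. A call has 1 to 5 rows; each row is the pose to reach, as a shift and turn from the pose commanded when the call began, along the tool's axes at that moment; what a row does not reach only later rows make up. A row lasts 1/12 s, in which the tool goes at most 41.7 mm and 7.16 degrees, less where a joint would pass 70% of its speed; a pose out of reach is approached as far as the arm can. A call with a number of a shift or a turn outside -1 to 1 is refused whole. A call with a gripper value outside its range is refused whole. The fingers move at their own pace and stop on an object; FORCE is the grip in N (left out, the last holds). Time passes only in rows, so rows that repeat a pose let the fingers close. It gives the time, the measured TCP pose, the force, the opening and the grip force at its end, in the units of the state.
- manip.get_state(): the state, without advancing time (a new reading comes with each control period).
- manip.get_image(name): name is "side" or "top" or "wrist"; returns a dict with "img" (480x640x3 uint8, red, green, blue), "mtx" (3x3 intrinsics, pixels), "world_to_cam" (4x4, takes a point from world to camera coordinates); the wrist camera has in their place "T_tool_cam" (4x4, takes a point from camera to tool coordinates, whose origin is the TCP and whose axes are the flange's). Camera axes: x right, y down, z forward; pixel columns grow to the right and rows downward; lengths in m; the calibration is good to about 2 mm. A picture is of the moment at which its call begins: read the wrist's pose just before it. There is no depth.
- manip.sign_off(): hands the job in; it is judged then, once.
The state is a dict: "clock": time; "qpos": joint angles; "qd": joint speeds; "effort": joint torques, N m; "position": TCP position; "ee_rot": TCP orientation; "contact_force": force on the tool from outside, world axes, zero at the start; "moment": the same for the moment, N m; "width": finger opening in m; "gripper_force": force on a finger pad.
Only numpy, scipy, OpenCV 4.12 (cv2) and the standard library are available. Lean on these libraries where they do the work, as an engineer would, in place of code of your own. Each camera call takes 0.05 s, during which the arm holds its last target. There are 200 camera calls.

## Working session

There is one attempt and no reset: what is moved stays moved. The work goes in short steps, Python scripts to look and compute and a shell command to move; the robot and the scene stay as the last step left them, time stands still between calls to the robot, and variables do not carry over. Pictures are saved under pics/ and viewed, at most 10 in all, crops included, and the job is handed in when it is done.

```bash
mkdir -p pics
python3 - <<'E'
from rig import manip
import cv2,json,numpy as np
s=manip.get_state();print(s)
for n in("top","side"):
    d=manip.get_image(n);cv2.imwrite(f"pics/{n}0.png",d["img"][:,:,::-1]);np.savez(f"{n}.npz",mtx=d["mtx"],w2c=d["world_to_cam"]);print(d["mtx"],d["world_to_cam"])
E
```

```text
{'clock': 0.0, 'qpos': array([-1.37899437e+00,  2.76631796e-01,  1.50613533e+00,  8.58718308e-06,
        1.36067207e+00, -1.21031644e-01]), 'qd': array([ 7.30847086e-04,  1.08690767e-03,  1.86455690e-06, -6.70651450e-04,
        4.17599244e-04,  4.74913047e-04]), 'effort': array([-5.56983468e-04, -4.16769683e+01, -2.45803249e+01, -1.65420365e-04,
        1.12573474e-02, -1.82253125e-06]), 'position': array([ 0.17684109, -0.54658867,  0.23041783]), 'ee_rot': array([-9.22842725e-04,  9.87791532e-01,  1.55778805e-01, -2.84676157e-05]), 'contact_force': array([-0.13657913,  0.15178887, -0.44483908]), 'moment': array([-0.05351177, -0.02082857,  0.06571616]), 'gripper_force': 0.0, 'width': 0.0852600368932252}
[[464.29258231   0.         313.64083424]
 [  0.         464.29258231 236.63269149]
 [  0.           0.           1.        ]] [[ 0.01761591 -0.9998297  -0.00549946  0.08445449]
 [-0.98832044 -0.0165799  -0.15148539  0.55833958]
 [ 0.15136841  0.00810378 -0.9884442   0.8428244 ]
 [ 0.          0.          0.          1.        ]]
[[508.98465946   0.         320.61520919]
 [  0.         508.98465946 241.70204722]
 [  0.           0.           1.        ]] [[-0.88792456 -0.45989406  0.00935048  0.51291101]
 [-0.26539431  0.49558609 -0.82701892  0.15409294]
 [ 0.37570712 -0.73681197 -0.56209633  0.72232523]
 [ 0.          0.          0.          1.        ]]
```

View pics/top0.png

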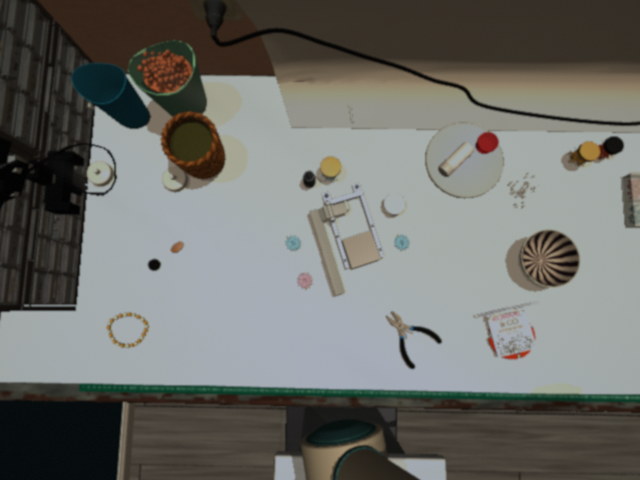

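View pics/side0.png

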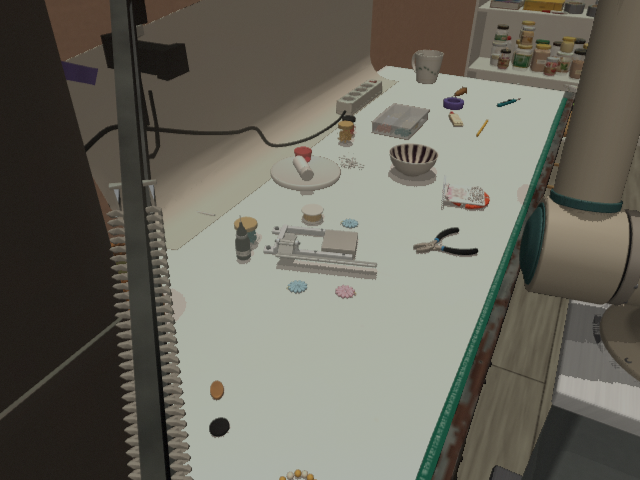

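The top view shows the holder at about (345,230), with its push direction up and slightly left. The thumb bar is on the left from (315,210) to (338,295), and the block is at about (362,250). I'll enlarge both views.

Run:
```python
import cv2
a=cv2.imread("pics/top0.png")[160:310,270:430];cv2.imwrite("pics/topc.png",cv2.resize(a,None,fx=4,fy=4,interpolation=cv2.INTER_CUBIC)[:600,:])
a=cv2.imread("pics/side0.png")[210:310,230:390];cv2.imwrite("pics/sidec.png",cv2.resize(a,None,fx=5,fy=5,interpolation=cv2.INTER_CUBIC))
```

```text
(no output)
```

View pics/topc.png

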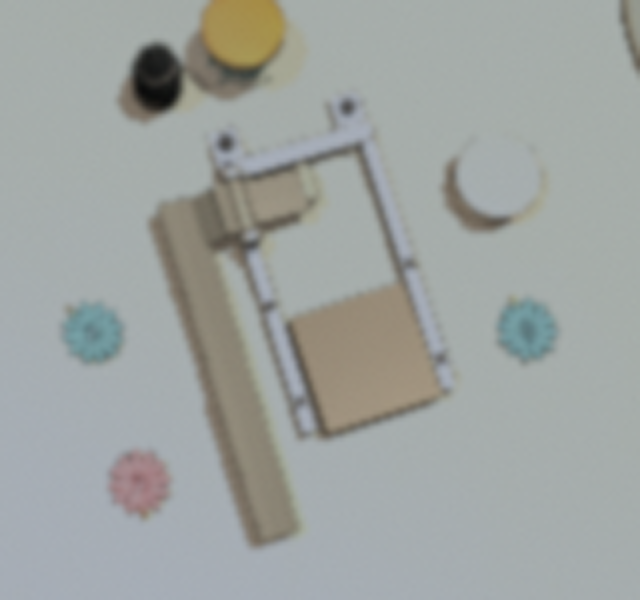

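View pics/sidec.png

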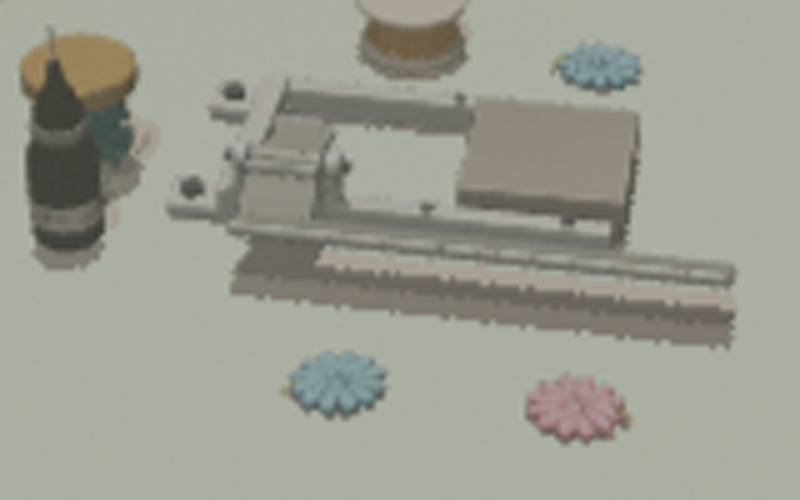

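```bash
cat > h.py <<'E'
import numpy as np,cv2
from scipy.optimize import least_squares
from scipy.spatial.transform import Rotation as R
C={n:np.load(n+".npz") for n in("top","side")}
def proj(n,P):
    c=C[n]["w2c"];p=np.atleast_2d(P)@c[:3,:3].T+c[:3,3];q=p@C[n]["mtx"].T;return q[:,:2]/q[:,2:]
def full(n,uv):
    uv=np.array(uv,float);f,o=((4,(270,160)) if n=="top" else (5,(230,210)))
    return (uv+.5)/f-.5+o
def place(p,P):
    c,s=np.cos(p[2]),np.sin(p[2]);P=np.atleast_2d(P)*1e-3
    return np.c_[p[0]+c*P[:,0]-s*P[:,1],p[1]+s*P[:,0]+c*P[:,1],P[:,2]]
def fit(obs,p0):
    f=lambda p:np.concatenate([(proj(n,place(p,P))-full(n,uv)).ravel() for n,P,uv in obs])
    r=least_squares(f,p0,loss="soft_l1",f_scale=.5);print(np.round(r.x,4),"res px\n",np.round(f(r.x).reshape(-1,2),2));return r.x
E
python3 - <<'E'
from h import *
H=[("top",[[-145,74.3,26],[-145,54.7,16],[28,74.3,26],[-100,-40,12],[-100,40,12],[-100,-32,12],[30.5,-32,12]],[[252,546],[300,529],[152,218],[453,388],[302,437],[438,393],[362,143]]),
("side",[[-145,74.3,26],[-100,40,12]],[[735,268],[612,222]])]
h=fit(H,[.5,0,.2])
B=[[30,30,18],[30,-30,18],[-30,-30,18],[-30,30,18]]
for sel in ("top","side","both"):
    o=[x for x in [("top",B,[[288,320],[402,284],[446,395],[322,437]]),("side",B,[[458,192],[472,99],[638,112],[628,205]])] if sel in("both",x[0])]
    b=fit(o,[.45,0,.2])
    d=b[:2]-h[:2];c,s=np.cos(h[2]),np.sin(h[2]);print(sel,"block in holder",c*d[0]+s*d[1],-s*d[0]+c*d[1],np.degrees(b[2]-h[2]))
E
```

```text
[0.6071 0.0261 0.3158] res px
 [[ 2.25 -0.43]
 [-0.26  0.94]
 [ 0.74 -3.42]
 [ 0.46 -0.14]
 [-0.7  -0.39]
 [ 0.33 -0.19]
 [-1.19  0.25]
 [ 0.68  2.7 ]
 [ 0.01  3.9 ]]
[0.5371 0.0016 0.337 ] res px
 [[-0.26  0.06]
 [ 0.16 -0.45]
 [-0.61  0.67]
 [ 1.22 -0.14]]
top block in holder -0.07415899096292768 -0.0015374155132815738 1.216587340417287
[0.5393 0.0009 0.3688] res px
 [[-0.19  0.08]
 [ 0.52  0.24]
 [-0.24 -0.17]
 [ 0.04 -0.11]]
side block in holder -0.07221861503458035 -0.0029448080869109543 3.038243618995657
[0.5383 0.0013 0.353 ] res px
 [[-0.23 -0.23]
 [ 0.03 -1.2 ]
 [-0.28 -0.25]
 [ 1.72 -0.6 ]
 [ 0.02  0.18]
 [ 1.23  0.38]
 [ 0.46  0.24]
 [ 0.23  0.3 ]]
both block in holder -0.07312715574242784 -0.0022413570641625254 2.1332753332394643
```

Run:
```python
from h import *
from rig import manip
d=manip.get_image("wrist");print(d["T_tool_cam"],d["mtx"])
s=manip.get_state();q=s["ee_rot"];Rt=R.from_quat(np.r_[q[1:],q[0]]).as_matrix();print(Rt)
# target: above holder pt (-60,20), z .25
t=place([.607,.026,.33],[-60,20,0])[0];t[2]=.26
print(t,Rt.T@(t-s["position"])/.25)
```

```text
[[-2.87376762e-05 -9.55523130e-01 -2.94916168e-01  7.55027635e-02]
 [ 9.99999993e-01 -6.06648628e-05  9.91095327e-05 -3.73735907e-05]
 [-1.12592500e-04 -2.94916163e-01  9.55523126e-01 -1.43135216e-01]
 [ 0.00000000e+00  0.00000000e+00  0.00000000e+00  1.00000000e+00]] [[426.44160717   0.         319.29359957]
 [  0.         426.44160717 237.08171966]
 [  0.           0.           1.        ]]
[[ 9.51467314e-01  3.07749712e-01 -2.56984349e-04]
 [ 3.07749766e-01 -9.51466327e-01  1.38178718e-03]
 [ 1.80732651e-04 -1.39381221e-03 -9.99999012e-01]]
[0.5437566  0.02547827 0.26      ] [ 2.10066543 -1.72614941 -0.1146382 ]
```

```bash
A='{"dx":0.6,"dy":-0.52,"dz":0,"grip":0.06}'; true
python3 -m jog '[{"dx":0.6,"dy":-0.52,"grip":0.06},{"dx":0.6,"dy":-0.52,"grip":0.06},{"dx":0.6,"dy":-0.52,"grip":0.06},{"dx":0.6,"dy":-0.52,"grip":0.06},{"dx":0.6,"dy":-0.52,"grip":0.06}]' 30
python3 -m jog '[{"dx":0.6,"dy":-0.52,"grip":0.06},{"dx":0.6,"dy":-0.52,"grip":0.06},{"dx":0.6,"dy":-0.52,"grip":0.06},{"dx":0.6,"dy":-0.52,"grip":0.06},{"dx":0.6,"dy":-0.52,"grip":0.06}]'
python3 -m jog '[{"dx":0.6,"dy":-0.52,"grip":0.06},{"dx":0.6,"dy":-0.52,"grip":0.06},{"dx":0.6,"dy":-0.52,"grip":0.06},{"dx":0.6,"dy":-0.52,"grip":0.06},{"dx":0.6,"dy":-0.52,"grip":0.06}]'
python3 -m jog '[{"dx":0.18,"dy":-0.17,"dz":0.1,"grip":0.06},{"dx":0.18,"dy":-0.17,"dz":0.24,"grip":0.06},{"dx":0.18,"dy":-0.17,"dz":0.24,"grip":0.06},{"dx":0.18,"dy":-0.17,"dz":0.24,"grip":0.06},{"dx":0.18,"dy":-0.17,"dz":0.24,"grip":0.06}]'
python3 - <<'E'
from h import *
from rig import manip
s=manip.get_state();d=manip.get_image("wrist");cv2.imwrite("pics/w1.png",d["img"][:,:,::-1])
q=s["ee_rot"];T=np.eye(4);T[:3,:3]=R.from_quat(np.r_[q[1:],q[0]]).as_matrix();T[:3,3]=s["position"]
np.savez("w1.npz",mtx=d["mtx"],w2c=np.linalg.inv(T@d["T_tool_cam"]));print(s["position"],s["width"],s["contact_force"],s["clock"])
E
```

```text
[ 0.17687611 -0.54669522  0.23064408] 0.08541637385723409 [ 0.49614044 -0.1401372  -0.78493902] 0.15schema error: expected keys dx, dy, dz, ax, ay, az, grip
schema error: expected keys dx, dy, dz, ax, ay, az, grip
schema error: expected keys dx, dy, dz, ax, ay, az, grip
schema error: expected keys dx, dy, dz, ax, ay, az, grip
```

View pics/w1.png

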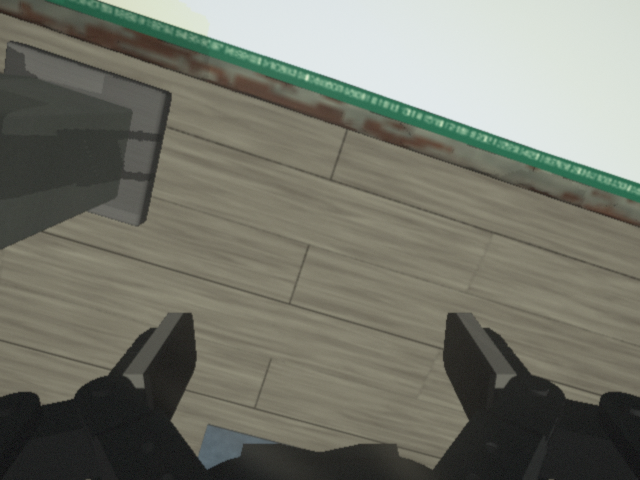

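The moves were refused because every row needs all seven keys, so the arm hasn't moved. This picture shows only the floor and the open fingers. I'll resend with full rows.

```bash
python3 -m jog '[{"dx":0.6,"dy":-0.52,"dz":0,"ax":0,"ay":0,"az":0,"grip":0.06},{"dx":0.6,"dy":-0.52,"dz":0,"ax":0,"ay":0,"az":0,"grip":0.06},{"dx":0.6,"dy":-0.52,"dz":0,"ax":0,"ay":0,"az":0,"grip":0.06},{"dx":0.6,"dy":-0.52,"dz":0,"ax":0,"ay":0,"az":0,"grip":0.06},{"dx":0.6,"dy":-0.52,"dz":0,"ax":0,"ay":0,"az":0,"grip":0.06}]' 30
```

```text
clock: 0.62
position: [0.2804, -0.3742, 0.2311]
ee_rot: [-0.001, 0.988, 0.156, 0.0]
contact_force: [-0.6, 0.6, -0.1]
width: 0.045
gripper_force: 0.0
```

```bash
python3 -m jog '[{"dx":0.6,"dy":-0.52,"dz":0,"ax":0,"ay":0,"az":0,"grip":0.06},{"dx":0.6,"dy":-0.52,"dz":0,"ax":0,"ay":0,"az":0,"grip":0.06},{"dx":0.6,"dy":-0.52,"dz":0,"ax":0,"ay":0,"az":0,"grip":0.06},{"dx":0.6,"dy":-0.52,"dz":0,"ax":0,"ay":0,"az":0,"grip":0.06},{"dx":0.6,"dy":-0.52,"dz":0,"ax":0,"ay":0,"az":0,"grip":0.06}]' 30
python3 -m jog '[{"dx":0.6,"dy":-0.52,"dz":0,"ax":0,"ay":0,"az":0,"grip":0.06},{"dx":0.6,"dy":-0.52,"dz":0,"ax":0,"ay":0,"az":0,"grip":0.06},{"dx":0.6,"dy":-0.52,"dz":0,"ax":0,"ay":0,"az":0,"grip":0.06},{"dx":0.6,"dy":-0.52,"dz":0,"ax":0,"ay":0,"az":0,"grip":0.06},{"dx":0.6,"dy":-0.52,"dz":0,"ax":0,"ay":0,"az":0,"grip":0.06}]' 30
python3 -m jog '[{"dx":0.18,"dy":-0.17,"dz":0.1,"ax":0,"ay":0,"az":0,"grip":0.06},{"dx":0.18,"dy":-0.17,"dz":0.24,"ax":0,"ay":0,"az":0,"grip":0.06},{"dx":0.18,"dy":-0.17,"dz":0.24,"ax":0,"ay":0,"az":0,"grip":0.06},{"dx":0.18,"dy":-0.17,"dz":0.24,"ax":0,"ay":0,"az":0,"grip":0.06},{"dx":0.18,"dy":-0.17,"dz":0.24,"ax":0,"ay":0,"az":0,"grip":0.06}]' 30
python3 - <<'E'
from h import *
from rig import manip
s=manip.get_state();d=manip.get_image("wrist");cv2.imwrite("pics/w2.png",d["img"][:,:,::-1])
q=s["ee_rot"];T=np.eye(4);T[:3,:3]=R.from_quat(np.r_[q[1:],q[0]]).as_matrix();T[:3,3]=s["position"]
np.savez("w2.npz",mtx=d["mtx"],w2c=np.linalg.inv(T@d["T_tool_cam"]));print(s["position"],s["ee_rot"],s["width"],s["contact_force"],s["clock"])
E
```

```text
clock: 1.03
position: [0.3831, -0.2045, 0.2314]
ee_rot: [-0.0, 0.988, 0.156, 0.0]
contact_force: [-0.1, -0.6, -0.4]
width: 0.0452
gripper_force: 0.0
clock: 1.45
position: [0.4862, -0.0346, 0.2313]
ee_rot: [-0.0, 0.988, 0.156, 0.0]
contact_force: [0.3, 0.1, 0.3]
width: 0.0451
gripper_force: 0.0
clock: 1.87
position: [0.5144, 0.0163, 0.1712]
ee_rot: [0.0, 0.988, 0.156, -0.001]
contact_force: [0.1, -0.3, 0.2]
width: 0.0452
gripper_force: 0.0
[0.51444484 0.01634867 0.17116187] [ 2.46103779e-04  9.87742204e-01  1.56091968e-01 -7.58521959e-04] 0.04519899844947533 [ 0.10309466 -0.27473057  0.24171957] 1.8667
```

View pics/w2.png

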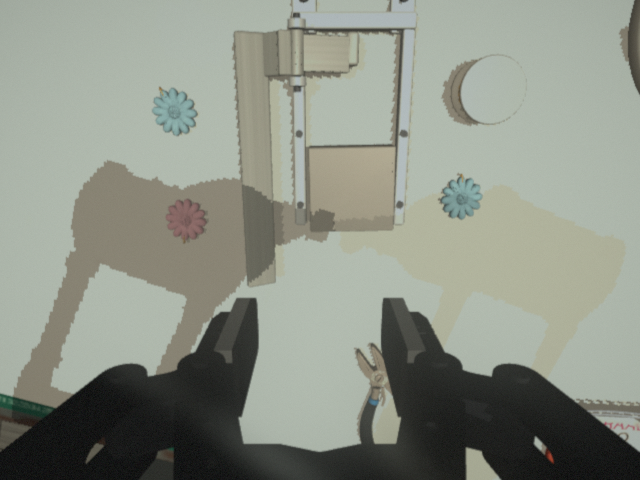

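The wrist view shows the holder clearly:
- **Bar:** corners at (235,32), (249,285), (275,282) and (266,31).
- **Rail rear ends:** (296,224) and (404,223).
- **Block top:** corners at (309,148), (396,147), (394,231) and (310,232).

Run:
```python
import h
from h import *
C["w"]=np.load("w2.npz")
h.full=lambda n,uv:np.array(uv,float)
H=[("w",[[28,74.3,26],[-145,74.3,26],[-145,54.7,16],[28,54.7,16],[-100,40,12],[-100,32,12],[-100,-32,12],[-100,-40,12],[30.5,-32,12]],[[235,32],[249,285],[275,282],[266,31],[296,224],[306,222],[394,223],[404,223],[397,28]])]
p=fit(H,[.6,.026,.32])
B=[[30,30,18],[30,-30,18],[-30,-30,18],[-30,30,18]]
b=fit([("w",B,[[309,148],[396,147],[394,231],[310,232]])],[.53,0,.33])
d=b[:2]-p[:2];c,s=np.cos(p[2]),np.sin(p[2]);print("block in holder",c*d[0]+s*d[1],-s*d[0]+c*d[1],np.degrees(b[2]-p[2]))
t=place(p,[-122,29.5,0])[0];print("target",t)
cur=np.array([.51444,.01635,.17116]);q=[ 9.87742204e-01,1.56091968e-01,-7.58521959e-04,2.46103779e-04]
Rt=R.from_quat(q).as_matrix();print("tool shift share",Rt.T@(t-cur)/.25,"tool yaw",np.arctan2(Rt[1,0],Rt[0,0]))
```

```text
[0.6092 0.0244 0.3202] res px
 [[-1.83 -2.87]
 [-0.14  3.03]
 [ 1.82  0.44]
 [ 0.96  0.56]
 [-0.89 -0.42]
 [ 0.    1.51]
 [-0.86 -0.07]
 [ 0.03 -0.14]
 [ 5.18 -0.67]]
[ 5.386e-01 -2.000e-04  3.267e-01] res px
 [[-0.32 -0.03]
 [ 0.58 -0.22]
 [-0.77  0.11]
 [ 0.38  0.17]]
block in holder -0.07467914900389779 -0.0010784593439203335 0.37339974217853344
target [0.48410295 0.01395826 0.        ]
tool shift share [-0.11730639 -0.02848861  0.68481856] tool yaw 0.31346565585362224
```

```bash
python3 -m jog '[{"dx":-0.117,"dy":-0.028,"dz":0.12,"ax":0,"ay":0,"az":-0.006,"grip":0.06},{"dx":-0.117,"dy":-0.028,"dz":0.28,"ax":0,"ay":0,"az":-0.006,"grip":0.06},{"dx":-0.117,"dy":-0.028,"dz":0.43,"ax":0,"ay":0,"az":-0.006,"grip":0.06},{"dx":-0.117,"dy":-0.028,"dz":0.53,"ax":0,"ay":0,"az":-0.006,"grip":0.06},{"dx":-0.117,"dy":-0.028,"dz":0.53,"ax":0,"ay":0,"az":-0.006,"grip":0.06}]' 30
python3 - <<'E'
from h import *
from rig import manip
s=manip.get_state();print(s["position"],s["ee_rot"],s["width"])
for n in("wrist","side"):
    d=manip.get_image(n);I=d["img"][:,:,::-1]
    if n=="side":I=cv2.resize(I[190:310,240:400],None,fx=4,fy=4,interpolation=cv2.INTER_CUBIC)
    else: w=I
cv2.imwrite("pics/m3.png",np.hstack([cv2.resize(w[150:450,160:460],(400,400)),cv2.resize(I,(400,300))[:,:] if 0 else cv2.copyMakeBorder(cv2.resize(I,(400,300)),0,100,0,0,0)]))
E
```

```text
clock: 2.33
position: [0.4818, 0.0132, 0.0363]
ee_rot: [-0.001, 0.987, 0.159, -0.003]
contact_force: [-0.6, 0.2, -0.1]
width: 0.0452
gripper_force: 0.0
[0.48175412 0.0131989  0.03631418] [-7.08362271e-04  9.87222487e-01  1.59311586e-01 -3.32841356e-03] 0.04524672764293326
```

View pics/m3.png

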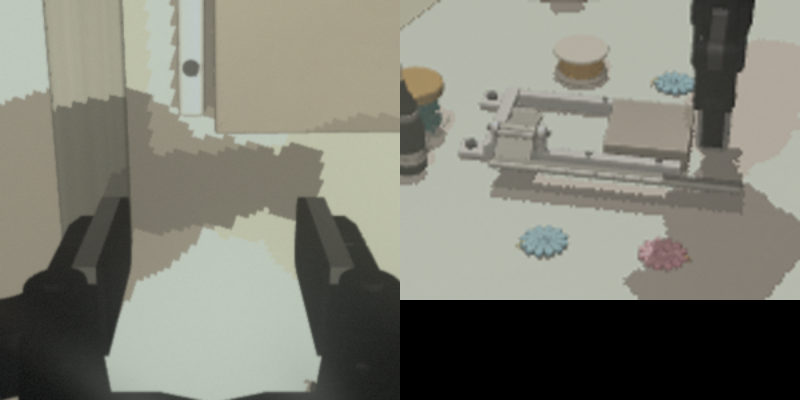

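The left finger is above the bar, with its inner face near the bar's inner edge (crop x≈130). The right finger is behind the block, whose rear edge is at crop y≈132 and the fingertip at y≈198. I'll lower the tool while watching the force.

```bash
python3 -m jog '[{"dx":0,"dy":0,"dz":0.03,"ax":0,"ay":0,"az":0,"grip":0.06},{"dx":0,"dy":0,"dz":0.06,"ax":0,"ay":0,"az":0,"grip":0.06},{"dx":0,"dy":0,"dz":0.06,"ax":0,"ay":0,"az":0,"grip":0.06}]' 30
python3 -m jog '[{"dx":0,"dy":0,"dz":0.02,"ax":0,"ay":0,"az":0,"grip":0.06},{"dx":0,"dy":0,"dz":0.02,"ax":0,"ay":0,"az":0,"grip":0.06}]' 30
python3 -m jog '[{"dx":0,"dy":0,"dz":0.02,"ax":0,"ay":0,"az":0,"grip":0.06},{"dx":0,"dy":0,"dz":0.02,"ax":0,"ay":0,"az":0,"grip":0.06}]' 30
```

```text
clock: 2.68
position: [0.4853, 0.0141, 0.0241]
ee_rot: [0.0, 0.987, 0.16, 0.001]
contact_force: [-0.5, -0.6, -0.6]
width: 0.0455
gripper_force: 0.0
clock: 2.85
position: [0.4848, 0.0144, 0.0186]
ee_rot: [0.0, 0.987, 0.16, -0.0]
contact_force: [-1.3, 0.8, 0.1]
width: 0.0452
gripper_force: 0.0
clock: 3.02
position: [0.4857, 0.014, 0.0139]
ee_rot: [0.001, 0.987, 0.161, 0.001]
contact_force: [1.2, -0.2, 4.4]
width: 0.0453
gripper_force: 2.3
```

```bash
python3 -m jog '[{"dx":0,"dy":0,"dz":0.02,"ax":0,"ay":0,"az":0,"grip":0.06},{"dx":0,"dy":0,"dz":0.02,"ax":0,"ay":0,"az":0,"grip":0.06}]' 30
python3 -m jog '[{"dx":0,"dy":0,"dz":0.012,"ax":0,"ay":0,"az":0,"grip":0.06},{"dx":0,"dy":0,"dz":0.012,"ax":0,"ay":0,"az":0,"grip":0.06}]' 30
python3 -m jog '[{"dx":0,"dy":0,"dz":0.012,"ax":0,"ay":0,"az":0,"grip":0.06},{"dx":0,"dy":0,"dz":0.012,"ax":0,"ay":0,"az":0,"grip":0.06}]' 30
```

```text
clock: 3.18
position: [0.4865, 0.0124, 0.0098]
ee_rot: [0.002, 0.987, 0.162, 0.001]
contact_force: [-1.0, -7.1, 11.5]
width: 0.0455
gripper_force: 6.4
clock: 3.35
position: [0.487, 0.0113, 0.0078]
ee_rot: [0.003, 0.987, 0.162, 0.002]
contact_force: [-2.2, -10.8, 18.0]
width: 0.0452
gripper_force: 9.8
clock: 3.52
position: [0.4875, 0.0101, 0.006]
ee_rot: [0.004, 0.987, 0.163, 0.002]
contact_force: [-4.7, -15.5, 28.5]
width: 0.0452
gripper_force: 14.4
```

Run:
```python
from h import *
from rig import manip
s=manip.get_state();print(s["position"],s["ee_rot"],s["contact_force"],s["moment"])
w=manip.get_image("wrist")["img"][:,:,::-1];I=manip.get_image("side")["img"][:,:,::-1];t=manip.get_image("top")["img"][:,:,::-1]
f=lambda a,n,m:cv2.resize(a,(n,m),interpolation=cv2.INTER_CUBIC)
cv2.imwrite("pics/m4.png",np.hstack([f(w[60:460,160:427],400,600),np.vstack([f(I[215:295,280:387],400,300),f(t[200:300,290:423],400,300)])]))
```

```text
[0.48750801 0.01007464 0.00598415] [0.00429961 0.98658978 0.16315112 0.00195493] [ -4.68850356 -15.45718021  28.51462757] [-1.9837355   0.93269498  0.21881962]
```

View pics/m4.png

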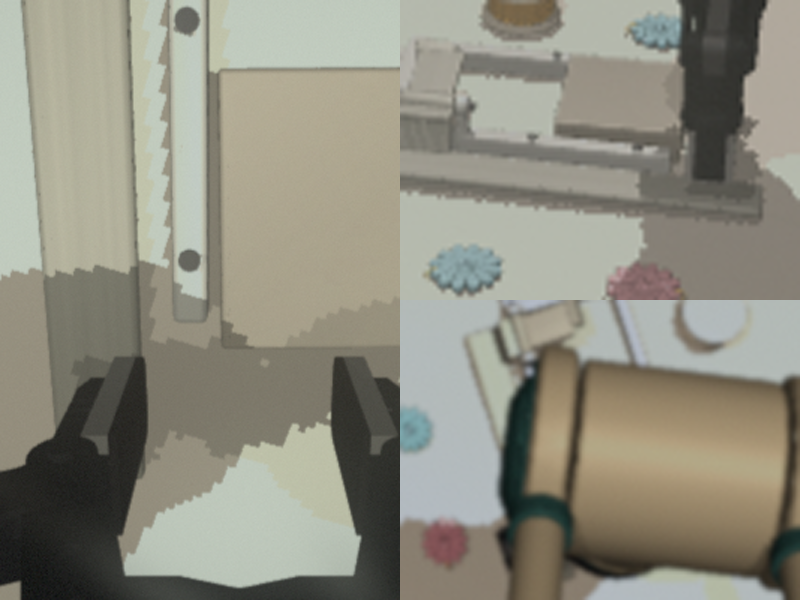

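The wrist crop shows the left fingertip on the bar's inner half, with bar edges at crop x≈22–130 (top) and 43–138 (lower). In the side crop the bar looks nearly level and the clip raised. I'll work out the bar angle from these edges.

Run:
```python
from h import *
T=np.eye(4);T[:3,:3]=R.from_quat([0.98658978,0.16315112,0.00195493,0.00429961]).as_matrix();T[:3,3]=[0.48750801,0.01007464,0.00598415]
from rig import manip
d=manip.get_image("wrist");C["w"]=dict(mtx=d["mtx"],w2c=np.linalg.inv(T@d["T_tool_cam"]))
p=[.6092,.0244,.3202]
def uat(y,z,v):
    P=proj("w",place(p,[[x,y,z] for x in range(-140,20,2)]));o=np.argsort(P[:,1]);return np.interp(v,P[o,1],P[o,0])
for v in(60,226.7):
    print(v,"rail outer/inner",uat(40,12,v),uat(32,12,v),"block left edge",uat(29,18,v))
    for th in(0,.2,.3,.35,.4,.45):
        c,s=np.cos(th),np.sin(th);r=[]
        for y,z in((74.3,26),(54.7,16)):
            a,b=y-36,z-26;r.append(uat(36+c*a+s*b,26-s*a+c*b,v).round(1))
        print(th,r)
print("obs v60: 174.7 246.7 ; v226: 188.7 252; rail v226 275.3 298.7, block left v226 306.7")
i=np.linalg.inv(T)@np.append(place(p,[0,0,0])[0],1)
print("TCP in holder mm",-i[:2]*1e3, "finger A tip cand")
c,s=np.cos(p[2]),np.sin(p[2]);dd=T[:2,3]-p[:2];print(c*dd[0]+s*dd[1],-s*dd[0]+c*dd[1])
```

```text
60 rail outer/inner 270.51624235574025 297.3322393041448 block left edge 307.0148296834853
0 [np.float64(137.0), np.float64(218.3)]
0.2 [np.float64(150.1), np.float64(228.8)]
0.3 [np.float64(157.9), np.float64(234.5)]
0.35 [np.float64(162.1), np.float64(237.5)]
0.4 [np.float64(166.4), np.float64(240.6)]
0.45 [np.float64(170.9), np.float64(243.7)]
226.7 rail outer/inner 274.5257908935685 298.4967107743583 block left edge 307.15201449729085
0 [np.float64(155.1), np.float64(227.9)]
0.2 [np.float64(166.9), np.float64(237.2)]
0.3 [np.float64(173.9), np.float64(242.4)]
0.35 [np.float64(177.6), np.float64(245.0)]
0.4 [np.float64(181.5), np.float64(247.8)]
0.45 [np.float64(185.4), np.float64(250.5)]
obs v60: 174.7 246.7 ; v226: 188.7 252; rail v226 275.3 298.7, block left v226 306.7
TCP in holder mm [-119.80986032  -25.55704215] finger A tip cand
-0.12001568741101028 0.024706095291493597
```

The bar is at its lower limit (θ≈0.45), and 28 N is more than it needs. I'll ease up about 1 mm and start pushing.

```bash
python3 -m jog '[{"dx":0,"dy":0,"dz":-0.004,"ax":0,"ay":0,"az":0,"grip":0.06},{"dx":0.02,"dy":0,"dz":-0.004,"ax":0,"ay":0,"az":0,"grip":0.06},{"dx":0.04,"dy":0,"dz":-0.004,"ax":0,"ay":0,"az":0,"grip":0.06},{"dx":0.06,"dy":0,"dz":-0.004,"ax":0,"ay":0,"az":0,"grip":0.06},{"dx":0.08,"dy":0,"dz":-0.004,"ax":0,"ay":0,"az":0,"grip":0.06}]' 30
```

```text
clock: 4.13
position: [0.4931, 0.0154, 0.0055]
ee_rot: [0.003, 0.986, 0.165, -0.012]
contact_force: [-25.8, -21.4, 40.0]
width: 0.0453
gripper_force: 20.1
```

```bash
python3 -m jog '[{"dx":0,"dy":0,"dz":-0.008,"ax":0,"ay":0,"az":0,"grip":0.06},{"dx":0,"dy":0,"dz":-0.008,"ax":0,"ay":0,"az":0,"grip":0.06}]' 30
python3 -m jog '[{"dx":0,"dy":0,"dz":-0.004,"ax":0,"ay":0,"az":0,"grip":0.06},{"dx":0,"dy":0,"dz":-0.004,"ax":0,"ay":0,"az":0,"grip":0.06}]' 30
```

```text
clock: 4.3
position: [0.4979, 0.0188, 0.0066]
ee_rot: [0.001, 0.987, 0.162, -0.006]
contact_force: [-11.3, -9.2, 17.2]
width: 0.0451
gripper_force: 9.6
clock: 4.47
position: [0.4979, 0.0191, 0.0069]
ee_rot: [0.001, 0.987, 0.162, -0.006]
contact_force: [-10.1, -8.4, 14.2]
width: 0.0451
gripper_force: 7.7
```

```bash
python3 -m jog '[{"dx":0.02,"dy":0,"dz":0,"ax":0,"ay":0,"az":0,"grip":0.06},{"dx":0.04,"dy":0,"dz":0,"ax":0,"ay":0,"az":0,"grip":0.06},{"dx":0.06,"dy":0,"dz":0,"ax":0,"ay":0,"az":0,"grip":0.06}]' 30
python3 -m jog '[{"dx":0.02,"dy":0,"dz":0,"ax":0,"ay":0,"az":0,"grip":0.06},{"dx":0.04,"dy":0,"dz":0,"ax":0,"ay":0,"az":0,"grip":0.06},{"dx":0.04,"dy":0,"dz":0,"ax":0,"ay":0,"az":0,"grip":0.06}]' 30
```

```text
clock: 4.72
position: [0.5085, 0.0234, 0.0066]
ee_rot: [0.0, 0.987, 0.162, -0.01]
contact_force: [-17.3, -11.5, 18.3]
width: 0.0455
gripper_force: 10.8
clock: 4.97
position: [0.5192, 0.0269, 0.0066]
ee_rot: [0.0, 0.987, 0.162, -0.009]
contact_force: [-14.0, -8.8, 15.9]
width: 0.0452
gripper_force: 9.2
```

```bash
python3 -m jog '[{"dx":0.02,"dy":0,"dz":0,"ax":0,"ay":0,"az":0,"grip":0.06},{"dx":0.04,"dy":0,"dz":0,"ax":0,"ay":0,"az":0,"grip":0.06},{"dx":0.06,"dy":0,"dz":0,"ax":0,"ay":0,"az":0,"grip":0.06}]' 30
python3 -m jog '[{"dx":0.02,"dy":0,"dz":0,"ax":0,"ay":0,"az":0,"grip":0.06},{"dx":0.04,"dy":0,"dz":0,"ax":0,"ay":0,"az":0,"grip":0.06},{"dx":0.06,"dy":0,"dz":0,"ax":0,"ay":0,"az":0,"grip":0.06}]' 30
```

```text
clock: 5.22
position: [0.53, 0.0305, 0.0065]
ee_rot: [0.001, 0.987, 0.162, -0.012]
contact_force: [-20.3, -12.3, 20.9]
width: 0.0452
gripper_force: 12.7
clock: 5.47
position: [0.5452, 0.0354, 0.0065]
ee_rot: [0.001, 0.987, 0.162, -0.011]
contact_force: [-17.4, -11.9, 18.8]
width: 0.0456
gripper_force: 11.8
```

```bash
python3 -m jog '[{"dx":0.02,"dy":0,"dz":0,"ax":0,"ay":0,"az":0,"grip":0.06},{"dx":0.035,"dy":0,"dz":0,"ax":0,"ay":0,"az":0,"grip":0.06},{"dx":0.035,"dy":0,"dz":0,"ax":0,"ay":0,"az":0,"grip":0.06}]' 30
python3 -m jog '[{"dx":0.015,"dy":0,"dz":0,"ax":0,"ay":0,"az":0,"grip":0.06},{"dx":0.015,"dy":0,"dz":0,"ax":0,"ay":0,"az":0,"grip":0.06}]' 30
python3 -m jog '[{"dx":0.012,"dy":0,"dz":0,"ax":0,"ay":0,"az":0,"grip":0.06},{"dx":0.012,"dy":0,"dz":0,"ax":0,"ay":0,"az":0,"grip":0.06}]' 30
```

```text
clock: 5.72
position: [0.5563, 0.0389, 0.0066]
ee_rot: [0.0, 0.987, 0.161, -0.008]
contact_force: [-12.6, -9.0, 15.1]
width: 0.0455
gripper_force: 9.2
clock: 5.88
position: [0.559, 0.0398, 0.0066]
ee_rot: [0.001, 0.987, 0.162, -0.009]
contact_force: [-16.1, -9.2, 15.3]
width: 0.0453
gripper_force: 10.2
clock: 6.05
position: [0.559, 0.0399, 0.0065]
ee_rot: [0.001, 0.987, 0.162, -0.012]
contact_force: [-19.6, -12.6, 21.0]
width: 0.0454
gripper_force: 13.1
```

```bash
python3 -m jog '[{"dx":0.012,"dy":0,"dz":0,"ax":0,"ay":0,"az":0,"grip":0.06},{"dx":0.012,"dy":0,"dz":0,"ax":0,"ay":0,"az":0,"grip":0.06}]' 30
python3 - <<'E'
from h import *
from rig import manip
s=manip.get_state();print(s["position"],s["ee_rot"],s["contact_force"])
d=manip.get_image("wrist");w=d["img"][:,:,::-1];I=manip.get_image("side")["img"][:,:,::-1]
q=s["ee_rot"];T=np.eye(4);T[:3,:3]=R.from_quat(np.r_[q[1:],q[0]]).as_matrix();T[:3,3]=s["position"]
np.savez("w5.npz",mtx=d["mtx"],w2c=np.linalg.inv(T@d["T_tool_cam"]))
f=lambda a,n,m:cv2.resize(a,(n,m),interpolation=cv2.INTER_CUBIC)
cv2.imwrite("pics/m5.png",np.hstack([f(w[0:400,160:480],480,600),cv2.copyMakeBorder(f(I[210:290,255:340],320,301),0,299,0,0,0)]))
E
```

```text
clock: 6.22
position: [0.5591, 0.0399, 0.0065]
ee_rot: [0.001, 0.987, 0.162, -0.015]
contact_force: [-25.0, -14.8, 24.9]
width: 0.0455
gripper_force: 15.8
[0.55908598 0.03988963 0.00653075] [ 0.00128584  0.98662626  0.16229491 -0.01507786] [-25.04029002 -14.79633576  24.8672047 ]
```

View pics/m5.png

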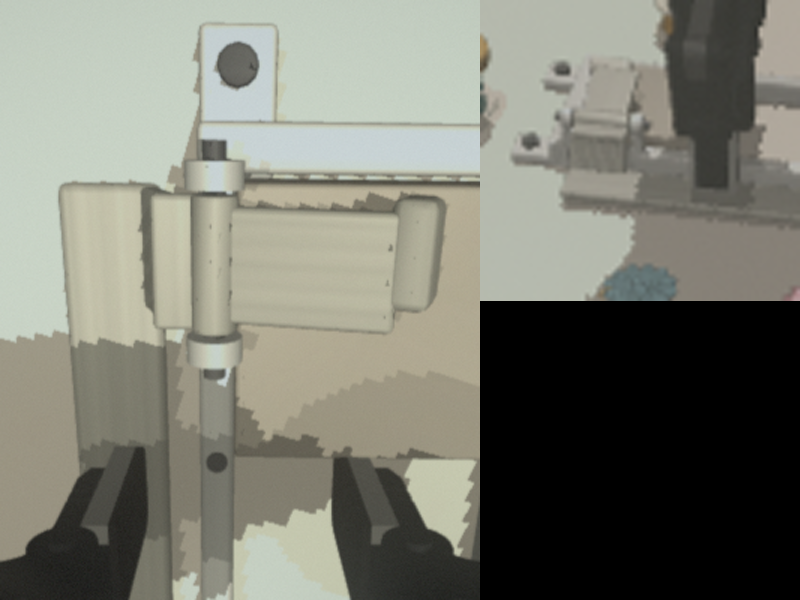

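Run:
```python
from h import *
C["w"]=np.load("w5.npz");p=[.6092,.0244,.3202]
L=lambda n,P:print(n,((proj("w",place(p,P))-[160,0])*1.5).round(1).tolist())
L("stop top edge z12",[[30.5,25,12],[30.5,-15,12]]);L("stop foot",[[30.5,25,0],[30.5,-15,0]]);L("stop back",[[34,25,12],[40,-15,12]])
for x in(0,-1,-2,-3,-4):L(f"block {x} front/rear",[[30+x,25,18],[30+x,-15,18],[-30+x,15,18]])
L("rail inner @-30",[[-30,32,12],[-60,32,12]])
L("rail rear hole",[[28,36,30]])
```

```text
stop top edge z12 [[268.0, 171.2], [464.5, 172.4]]
stop foot [[265.8, 168.4], [446.6, 169.5]]
stop back [[268.3, 153.2], [470.3, 122.7]]
block 0 front/rear [[269.2, 175.4], [474.4, 176.7], [308.0, 452.0]]
block -1 front/rear [[269.1, 180.7], [473.8, 182.0], [307.8, 456.0]]
block -2 front/rear [[269.0, 186.0], [473.2, 187.3], [307.6, 460.0]]
block -3 front/rear [[268.9, 191.3], [472.5, 192.5], [307.4, 463.9]]
block -4 front/rear [[268.7, 196.5], [471.9, 197.7], [307.2, 467.8]]
rail inner @-30 [[232.8, 439.6], [232.5, 548.4]]
rail rear hole [[210.1, 190.5]]
```

The block's front edge (crop y≈182–186) lies against the stop edge (y≈177), and its rear edge at y≈458 agrees with home to about 1 mm. The nose is above the block. To rule out friction holding the finger, I'll ease the down force while still pushing.

```bash
python3 -m jog '[{"dx":0,"dy":0,"dz":-0.005,"ax":0,"ay":0,"az":0,"grip":0.06},{"dx":0,"dy":0,"dz":-0.005,"ax":0,"ay":0,"az":0,"grip":0.06},{"dx":0.008,"dy":0,"dz":-0.005,"ax":0,"ay":0,"az":0,"grip":0.06},{"dx":0.008,"dy":0,"dz":-0.005,"ax":0,"ay":0,"az":0,"grip":0.06}]' 30
python3 -m jog '[{"dx":0,"dy":0,"dz":-0.004,"ax":0,"ay":0,"az":0,"grip":0.06},{"dx":0,"dy":0,"dz":-0.004,"ax":0,"ay":0,"az":0,"grip":0.06},{"dx":0.006,"dy":0,"dz":-0.004,"ax":0,"ay":0,"az":0,"grip":0.06},{"dx":0.006,"dy":0,"dz":-0.004,"ax":0,"ay":0,"az":0,"grip":0.06}]' 30
```

```text
clock: 6.65
position: [0.5591, 0.04, 0.0066]
ee_rot: [0.001, 0.987, 0.162, -0.017]
contact_force: [-24.8, -16.9, 20.0]
width: 0.0452
gripper_force: 16.2
clock: 6.98
position: [0.5592, 0.0401, 0.0068]
ee_rot: [0.001, 0.987, 0.162, -0.019]
contact_force: [-26.0, -18.2, 17.0]
width: 0.0452
gripper_force: 16.2
```

Horizontal push is now 30 N against 17 N down with no movement, so the block is home. I'll back off the push, then raise the hand to let the bar up.

```bash
python3 -m jog '[{"dx":-0.02,"dy":0,"dz":0,"ax":0,"ay":0,"az":0,"grip":0.06},{"dx":-0.04,"dy":0,"dz":0,"ax":0,"ay":0,"az":0,"grip":0.06},{"dx":-0.06,"dy":0,"dz":0,"ax":0,"ay":0,"az":0,"grip":0.06},{"dx":-0.08,"dy":0,"dz":0,"ax":0,"ay":0,"az":0,"grip":0.06},{"dx":-0.08,"dy":0,"dz":0,"ax":0,"ay":0,"az":0,"grip":0.06}]' 30
```

```text
clock: 7.4
position: [0.5579, 0.0392, 0.0097]
ee_rot: [-0.0, 0.987, 0.16, 0.001]
contact_force: [-2.9, 2.2, 4.7]
width: 0.0452
gripper_force: 2.4
```

```bash
python3 -m jog '[{"dx":-0.008,"dy":0,"dz":-0.01,"ax":0,"ay":0,"az":0,"grip":0.06},{"dx":-0.008,"dy":0,"dz":-0.025,"ax":0,"ay":0,"az":0,"grip":0.06},{"dx":-0.008,"dy":0,"dz":-0.05,"ax":0,"ay":0,"az":0,"grip":0.06},{"dx":-0.008,"dy":0,"dz":-0.1,"ax":0,"ay":0,"az":0,"grip":0.06},{"dx":-0.008,"dy":0,"dz":-0.2,"ax":0,"ay":0,"az":0,"grip":0.06}]' 30
python3 -m jog '[{"dx":-0.12,"dy":0,"dz":-0.14,"ax":0,"ay":0,"az":0,"grip":0.06},{"dx":-0.24,"dy":0,"dz":-0.28,"ax":0,"ay":0,"az":0,"grip":0.06},{"dx":-0.24,"dy":0,"dz":-0.4,"ax":0,"ay":0,"az":0,"grip":0.06},{"dx":-0.24,"dy":0,"dz":-0.5,"ax":0,"ay":0,"az":0,"grip":0.06},{"dx":-0.24,"dy":0,"dz":-0.5,"ax":0,"ay":0,"az":0,"grip":0.06}]' 30
python3 - <<'E'
from h import *
from rig import manip
s=manip.get_state()
d=manip.get_image("wrist");w=d["img"][:,:,::-1];I=manip.get_image("side")["img"][:,:,::-1]
q=s["ee_rot"];T=np.eye(4);T[:3,:3]=R.from_quat(np.r_[q[1:],q[0]]).as_matrix();T[:3,3]=s["position"]
C["w"]=dict(mtx=d["mtx"],w2c=np.linalg.inv(T@d["T_tool_cam"]))
P=place([.6092,.0244,.3202],[[30.5,-15,12],[30,-15,18],[-30,-15,18],[-60,32,12],[-100,-32,12]]);uv=proj("w",P);print(s["position"],uv.round(1))
c=proj("w",place([.6092,.0244,.3202],[[-20,0,12]]))[0];x,y=int(c[0]-90),max(0,int(c[1]-100));print("crop",x,y)
f=lambda a,n,m:cv2.resize(a,(n,m),interpolation=cv2.INTER_CUBIC)
cv2.imwrite("pics/m6.png",np.hstack([f(w[y:y+200,x:x+160],480,600),cv2.copyMakeBorder(f(I[200:300,255:362],320,300),0,300,0,0,0)]))
E
```

```text
clock: 7.82
position: [0.5542, 0.038, 0.0575]
ee_rot: [-0.0, 0.987, 0.161, -0.003]
contact_force: [-0.1, -0.2, -0.0]
width: 0.0456
gripper_force: 0.0
clock: 8.23
position: [0.5025, 0.0184, 0.1903]
ee_rot: [0.002, 0.987, 0.16, 0.006]
contact_force: [1.1, -1.0, -0.0]
width: 0.0453
gripper_force: 0.0
[0.50253286 0.0184134  0.19033303] [[380.7  20. ]
 [382.   19. ]
 [378.3 112. ]
 [312.5 153.8]
 [395.5 206.4]]
crop 266 0
```

View pics/m6.png

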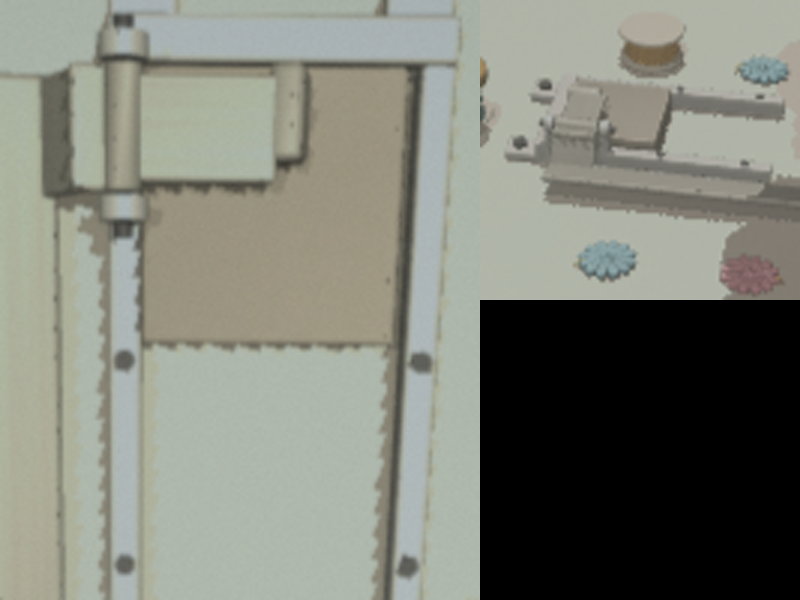

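The block's front edge is flush with the stop (crop y≈63) and its rear edge is at y≈345. The clip nose lies on top of the block, the bystanders in view are unmoved, and the hand is about 19 cm above the bench. I'm handing in the job.

```bash
python3 -c "
from rig import manip
print(manip.sign_off())"
```

```text
the job is handed in; nothing more can be done
None
```

The block is fully home against the end stop with the clip closed on top of it, the hand is clear, and the job was handed in at about 8.3 s of the 35 s; the sign-off returned no verdict.

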